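Release the index plunger and slide the carrier out

TASK

The carrier with the wooden blank is pinned in its guide by a spring-loaded index plunger. Pull the plunger's wing handle up, give it about a quarter turn either way so that it stays latched open, and let go of it. Then push the carrier forward along the guide until it is wholly clear of the guide rails and rests flat on the open end of the base plate, still with the plunger latched open; leave the other things on the table alone.

Things in the scene. Friction and masses are not known exactly. Their poses are not given: they have to be found in the camera images.
- fixture: Fixed steel fixture. Origin on the table under the guide's centre line; x = the way the carrier slides out, y = to the plunger's side. Base plate x=-130..115, y=+-48, 12 mm thick, with a foot out to y=115 mm below the plunger. Back stop at x=-123..-115 mm, top z=25.5; low front stop at x=103..111 mm, top z=20. All numbers here and below in mm, z above the table.
- rail_end (a point): Point on the guide's centre line where the rails end: x=-30, z=12 mm of the fixture, axes as the fixture's. The two rails run from x=-115 to x=-30, outer faces at y=+-44, top z=25.5; their lips (inner edges y=+-26) overhang the carrier's foot, so it can only slide to +x. Ahead of this point the base plate is flat and open (top z=12) up to the front stop.
- collar (a point): Top centre of the plunger's collar, on the plunger's vertical axis: x=-35, y=68, z=59 mm of the fixture, axes as the fixture's. The collar is two steel cheeks, 32 (x) x 28 (y) mm overall, with a 9 mm slot along y between them; it stands on a grey bracket 36 mm along x, y=50..106, arm z=39..46.
- plunger_handle (a point): Centre of the black wing handle, an upright bar 10 mm thick (point x), 34 long (point y), 28 high, on the plunger's axis; z=77 when down (spans 63..91). It starts with its length along the fixture's y. A key 7 x 26 x 13 mm below it lies in the collar's slot; pulled up 13 mm or more it can turn; let go when turned it rests on the cheeks and stays up.
- plunger_lift (a joint): Lift of the plunger, m: 0 down (its 8 mm pin is through the carrier's ear), at most 0.019. A spring pulls it down with about 5 N at 0, 9 N at the top. Latched open it rests at about 0.013; the pin is then 3 mm clear of the ear.
- plunger_turn (a joint): Turn of the plunger, rad, counter-clockwise from above positive; about 0 = key in line with the slot. Free from -1.75 to 1.75 when lifted 13 mm or more, else held by the slot to about +-0.08.
- carrier: Loose aluminium carrier, 0.25 to 0.5 kg, wooden blank glued on. Origin: centre of its underside; starts at x=-64, z=12 mm of the fixture, axes alike. Foot 90 (x) x 60 x 8 mm; on it a block 90 x 44 up to 28; on that the blank 66 x 38 up to 40. A drilled ear at x=+29, 26 wide, reaches to y=+84, 16..23 above the underside. Clear of the rails once its origin passes x=+15 of the fixture; front stop met at +58.
- carrier_back (a point): Middle of the flat back (-x) face of the carrier's block, z=36 mm; axes as the carrier's. Here it is pushed to +x: the face is 44 mm wide and stands free above rails and back stop from z=26 to z=40. 1.5 mm side play in the guide, ordinary metal friction.
- sanding_block: Bystander, leave alone: wooden sanding block 46 x 76 x 26 mm; origin at the centre of its underside.
- tape_roll: Bystander, leave alone: roll of masking tape 92 x 92 x 19 mm, lying flat; origin at the centre of its underside.
- glue_bottle: Bystander, leave alone: white glue bottle with red nozzle, 41 mm across, 123 mm tall; origin at the centre of its underside.
- thread_spool: Bystander, leave alone: red thread spool 31 mm across, 40 mm tall; origin at the centre of its underside.
- pigment_dish: Bystander, leave alone: white dish 57 mm across, 16 mm tall; origin at the centre of its underside.
- clip_peg: Bystander, leave alone: wooden clothes peg 10 x 72 x 14 mm; origin at the centre of its underside.

How it is judged:
On the way:
1. the plunger is pulled up, turned and latched open by itself, untouched, with the carrier still in its place (value of joint plunger_lift above 0.0105 m and (value of joint plunger_turn above 0.7 rad or value of joint plunger_turn below -0.7 rad) and contact force between the fingers and plunger_lift below 0.2 N and x of carrier in the frame of fixture below -0.05 m), for 0.2 s.
At the end, for the whole second after the job is handed in: The carrier rests flat (tilt under 0.08 rad) on the open end of the base plate, its origin 15 to 75 mm ahead of the fixture's and within 30 mm of its centre line; the plunger is still latched open (lifted over 10.5 mm, turned over 0.7 rad either way) (x of carrier in the frame of fixture between 0.015 and 0.075 m and y of carrier in the frame of fixture between -0.03 and 0.03 m and z of carrier in the frame of fixture between 0.009 and 0.016 m and angle between carrier's own z axis and vertical below 0.08 rad and linear speed of carrier below 0.02 m/s and value of joint plunger_lift above 0.0105 m and (value of joint plunger_turn above 0.7 rad or value of joint plunger_turn below -0.7 rad)); the robot touches nothing.
It fails at once if the carrier is tipped by more than 0.4 rad (angle between carrier's own z axis and vertical above 0.4 rad).
It fails at once if a loose thing lying about is moved by more than 30 mm (distance of any of sanding_block, tape_roll, glue_bottle, thread_spool, pigment_dish, clip_peg from where it was at the start of the episode above 0.03 m).
It also fails if it takes over 42 s, if anything falls off the work surface, if the arm or the gripper's body presses on something with over 40 N, if the wrist force passes 120 N, or if a joint passes its speed limit or range.

ROBOT

A 6-joint arm with a two-finger parallel gripper is mounted at the origin on the work surface; the furniture and walls round the work are solid. World frame = base frame: x ahead of the robot, y to its left, z up, the work surface at z = 0. Lengths are in m, angles in rad, forces in N, time in s.
With the tool pointing down it reaches from about 0.225 to 0.875 m from the base axis. Payload 3.4 kg.
Tool frame: the origin (TCP) lies at the very end of the fingers, on their centre line; the grasp point (between the pads) lies 19 mm behind it; z points along the fingers, y is the line along which they close (so a half turn about z gives the same grasp; the last joint's range is limited). The gripper opens to 85 mm and grips with 20 to 120 N. Pads are 22 mm wide; open, the fingers measure 114 mm over their backs; the gripper's body (76 mm by 85 mm) begins 54 mm behind the grasp point. The pads swing forward as they close: fully open they stand 13 mm farther back than shut.
Start: joints at [1.029, 0.276, 1.505, -0, 1.361, -0.121], TCP at [0.235, 0.525, 0.231] pointing down, gripper open.
Joint ranges: [-2.89, 2.89], [-0.75, 2.08], [0.22, 2.7], [-1.18, 4.32], [0.11, 2.71], [-2.7, 2.7]. Speed limits (rad/s): [2.57, 2.57, 3.14, 3.14, 3.14, 3.14].

INTERFACE

Orientations are given as a rotation vector (axis times angle).
In Python, from rig import r gives the robot as it stands. The module is installed in compiled form; this text tells all that it offers.
- The arm moves only by the shell command python3 -m handwheel 'ROWS'. ROWS is JSON, a list of rows, each a list of 7 numbers: the shift along the world's x, y, z in cm, then the turn, a rotation vector about the world's x, y, z in rad, then the closure in counts, from 0 (fully open) to 255 (shut). In form: [[dx, dy, dz, ax, ay, az, gripper], ...]. A call has exactly 5 rows; each row shifts and turns the commanded pose from where the row before left it; what a row does not reach is not made up. A row lasts 1/12 s, in which the tool goes at most 41.7 mm and 7.16 degrees, less where a joint would pass 70% of its speed; a pose out of reach is approached as far as the arm can. A call is refused whole if a number of a shift passes 4.17 or a number of a turn 0.125, either way. A call with a gripper value outside its range is refused whole. The fingers move at their own pace and stop on an object; the grip force is fixed at half the most. Time passes only in rows, so rows that do not move let the fingers close, or fill a call up. It gives the time, the measured TCP pose, the force, the opening and the grip force at its end, in the units of the state.
- r.observe(): the state, without advancing time (a new reading comes with each control period).
- r.snapshot(name): name is "side" or "top" or "wrist"; returns a dict with "color" (384x512x3 uint8, red, green, blue), "z_map" (384x512 float32, m along the optical axis (not along the pixel's ray), 0 where there is no reading), "intrinsics" (3x3 intrinsics, pixels), "rvec" (rotation vector, rad) and "tvec" (3), from world to camera coordinates, as OpenCV has them. Camera axes: x right, y down, z forward; pixel columns grow to the right and rows downward; lengths in m; the calibration is good to about 2 mm. A picture is of the moment at which its call begins.
- r.finish_job(): hands the job in; it is judged then, once.
Trained networks look in the newest picture that a camera, given by its name, has taken for a name from the list of things; names that differ only in an ending like _2 or _b are one class to them, and where a whole thing is asked for, a point or a joint stands for the part that bears it (a point fixed in the world has none). Each returns a list of dicts, best first, with "confidence" (0 to 1); they miss things now and then, are a little off and sometimes report something else, mostly with a low value. They report only what shows in the picture. A call takes as long as a camera call.
- r.cut_out(camera, label): "mask" (384x512 bool, what is visible of it).
- r.landmark_of(camera, label): "location" ([x, y, z] in m, in the coordinates of the camera as it stood for that picture, good to about 4 mm: a listed point, or the origin of a listed thing).
The state is a dict: "t": time; "joint_positions": joint angles; "dq": joint speeds; "joint_torque": joint torques, N m; "position": TCP position; "tcp_rot": TCP orientation; "ft_force": force on the tool from outside, world axes, zero at the start; "moment": the same for the moment, N m; "gripper_width": finger opening in m; "finger_force": force on a finger pad.
Only numpy, scipy, OpenCV 4.12 (cv2) and the standard library are available. Lean on these libraries where they do the work, as an engineer would, in place of code of your own. Each camera call takes 0.05 s, during which the arm holds its last target. There are 200 camera calls.

## Working session

There is one attempt and no reset: what is moved stays moved. The work goes in short steps, Python scripts to look and compute and a shell command to move; the robot and the scene stay as the last step left them, time stands still between calls to the robot, and variables do not carry over. Pictures are saved under pics/ and viewed, at most 10 in all, crops included, and the job is handed in when it is done.

```bash
mkdir -p pics; cat > h.py <<'E'
from rig import r
import numpy as np, cv2
from scipy.spatial.transform import Rotation as R
def snap(n):
    s=r.snapshot(n); s['R']=R.from_rotvec(np.ravel(s['rvec'])).as_matrix(); s['t']=np.ravel(s['tvec']); return s
def w(s,p): return s['R'].T@(np.asarray(p)-s['t'])
def cloud(s):
    z=s['z_map']; K=s['intrinsics']; v,u=np.mgrid[:z.shape[0],:z.shape[1]]
    P=np.stack([(u-K[0,2])/K[0,0]*z,(v-K[1,2])/K[1,1]*z,z],-1)
    return (P-s['t'])@s['R']
def lm(s,cam,names):
    for n in names:
        for d in r.landmark_of(cam,n)[:1]:
            p=w(s,d['location']); q=s['intrinsics']@np.asarray(d['location'])
            print(cam,n,p.round(4),(q[:2]/q[2]).round(),round(d['confidence'],2))
E
python3 - <<'E'
from h import *
o=r.observe(); print(o['t'],o['position'],o['tcp_rot'],o['gripper_width'])
ims=[]
for c in ('top','side'):
    s=snap(c); lm(s,c,['fixture','rail_end','collar','plunger_handle','carrier','carrier_back','sanding_block','tape_roll','glue_bottle','thread_spool','pigment_dish','clip_peg'])
    cv2.imwrite(f'pics/{c}0.png',s['color'][...,::-1])
    print(s['R'].T@-s['t'])
print(r.observe()['t'])
E
```

```text
0.0 [0.23460803 0.52437091 0.23042683] [-6.55993556e-01 -3.07175056e+00  2.77592308e-03] 0.08537374508099496
top fixture [ 0.4308  0.2229 -0.001 ] [202. 213.] 0.68
top rail_end [0.4432 0.2481 0.01  ] [193. 209.] 0.8
top collar [0.5058 0.2235 0.0606] [198. 186.] 0.97
top plunger_handle [0.5094 0.2256 0.0582] [198. 185.] 0.67
top carrier [0.4562 0.2783 0.0113] [184. 205.] 0.64
top carrier_back [0.4721 0.3222 0.036 ] [168. 199.] 0.77
top sanding_block [ 0.4347 -0.024  -0.001 ] [279. 210.] 0.78
top tape_roll [ 4.869e-01 -2.364e-01  3.000e-04] [345. 193.] 0.76
top glue_bottle [ 6.069e-01 -2.490e-01  6.000e-04] [347. 156.] 0.64
top thread_spool [ 0.3756 -0.0944 -0.0015] [302. 228.] 0.53
top pigment_dish [ 0.4953 -0.0983  0.0009] [302. 191.] 0.47
top clip_peg [ 0.5675  0.3275 -0.0042] [170. 172.] 0.5
[0.31381861 0.03981736 1.09735665]
side fixture [0.4325 0.2169 0.0039] [271. 291.] 0.77
side rail_end [0.4458 0.2462 0.0166] [263. 299.] 0.84
side collar [0.511  0.2325 0.0614] [231. 276.] 0.75
side plunger_handle [0.5108 0.2231 0.0813] [232. 266.] 0.59
side carrier [0.454  0.2853 0.0136] [255. 317.] 0.56
side carrier_back [0.4701 0.3224 0.037 ] [243. 327.] 0.81
side sanding_block [ 0.4378 -0.0212  0.0043] [283. 210.] 0.81
side tape_roll [ 0.4891 -0.2372  0.0039] [275. 156.] 0.7
side glue_bottle [ 0.608  -0.2489  0.0064] [236. 149.] 0.48
side thread_spool [ 0.3799 -0.0952  0.0025] [308. 194.] 0.48
side pigment_dish [ 0.4975 -0.098   0.0071] [264. 187.] 0.61
side clip_peg [ 5.689e-01  3.300e-01 -1.000e-04] [193. 332.] 0.49
[0.37948426 0.65996172 0.70456831]
1.3
```

View pics/top0.png

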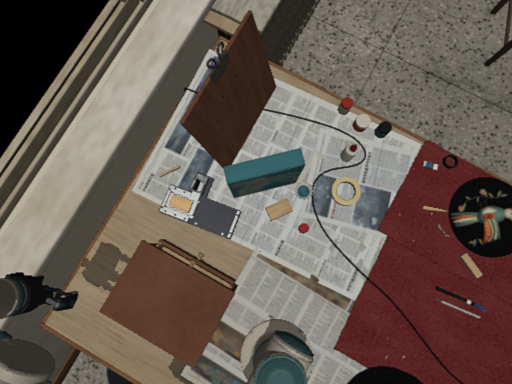

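View pics/side0.png

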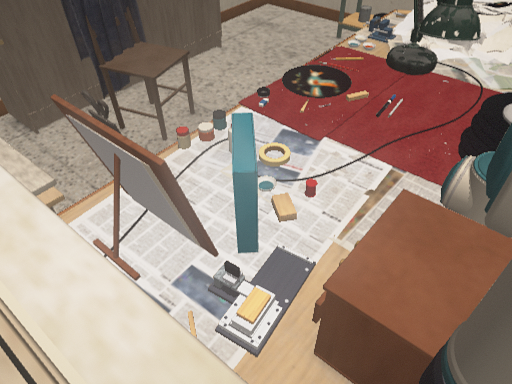

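The top view shows the fixture at about (200,208), with the blank at (181,203) and the plunger at (200,185). A tall teal panel stands right beside the plunger at (265,172), and a brown board leans at (235,90). The side view agrees, and also shows a big brown box on the robot's side at (420,270). Next I fit the fixture pose and measure the obstacles.

```bash
cat >> h.py <<'E'
M={'fixture':(0,0,0),'rail_end':(-30,0,12),'collar':(-35,68,59),'carrier':(-64,0,12),'carrier_back':(-109,0,36),'plunger_handle':(-35,68,77)}
def fit(s_list,skip=()):
    A=[];B=[];N=[]
    for s,c in s_list:
        for n in M:
            if n in skip: continue
            for d in r.landmark_of(c,n)[:1]:
                if d['confidence']<.4: continue
                A.append(M[n]);B.append(w(s,d['location']));N.append(c+n)
    A=np.array(A)/1e3;B=np.array(B)
    from scipy.optimize import least_squares
    f=lambda p:np.c_[B[:,:2]-p[:2]-A[:,:2]@np.array([[np.cos(p[2]),np.sin(p[2])],[-np.sin(p[2]),np.cos(p[2])]])]
    q=least_squares(lambda p:f(p).ravel(),[.43,.22,-1.94],loss='soft_l1',f_scale=.003).x
    for n,e,b,a in zip(N,f(q),B,A): print(n,(e*1e3).round(1),'dz',round((b[2]-a[2])*1e3,1))
    return q
E
python3 - <<'E'
from h import *
S=[(snap(c),c) for c in ('top','side')]
q=fit(S); print('fixture',q)
c,s_=np.cos(q[2]),np.sin(q[2])
P=np.concatenate([cloud(s).reshape(-1,3) for s,_ in S])
F=np.c_[(P[:,:2]-q[:2])@np.array([[c,-s_],[s_,c]]),P[:,2]]
H=np.zeros((26,34))  # rows: y from 300 to -220, cols x -340..340, 20mm cells
for x,y,z in F:
    i=int((.30-y)//.02); j=int((x+.34)//.02)
    if 0<=i<26 and 0<=j<34: H[i,j]=max(H[i,j],z)
print('cols x from -330 step 20')
for i in range(26): print('%4d'%(290-20*i),' '.join('%3d'%(h*1e3) for h in H[i]))
E
```

```text
topfixture [-2.8  4.2] dz -3.0
toprail_end [2. 2.] dz -1.6
topcollar [-1.1 -2.6] dz 0.2
topcarrier [-1.7 -0.5] dz 1.7
topcarrier_back [0.2 1.2] dz 2.2
topplunger_handle [ 1.9 -1.8] dz 0.2
sidefixture [ 1.7 -2.7] dz 1.6
siderail_end [ 1.4 -0.1] dz 4.3
sidecollar [-0.8  3.9] dz 1.1
sidecarrier [-4.5  2.8] dz 5.7
sidecarrier_back [-1.  -1.2] dz 0.1
sideplunger_handle [ 5.4 -4.4] dz 4.0
fixture [ 0.43253339  0.21975762 -1.94552339]
cols x from -330 step 20
 290 325 249 250 249 250 250 250 249   0   0  16  18   8   7 382 378 246 172  99  20   5   6   8   8   7   9   8   9   8   8  10   7   7   6
 270 322 249 249 249 250 249 249 248   0   0  19  18   7   7 329 310 233 161  86  16   4   6   7   8   7   7   8   9   7   9   9   9   7   9
 250 323 250 250 249 249 250 249 248   3   0   8   7   7   7 329 298 231 151  80   5   5   7   7   8   7   8   8   8   8   6   9   6  13   8
 230 313 249 249 250 249 249 250 246   5   4   9   7   8 326 329 290 215 138  67   4   8   7   8   8   8   7   8 246 245   7   7   8   9  10
 210 277 250 250 250 250 249 249   6   3   7   7   7   8 327 328 282 205 127  5
[... 2323 characters left out ...]
 248 247 248 247 247   5   5   3   4   5   5   5   6 229 229 229 230 228 228 192 193 145 145 139   5   4   4   5   5   5   5   7   6   6
-150 247 249 247 247 244   3   3   3   3   1   6   6 224 231 229 230 229 229 229 229 229 230 229 229 229 227   4   7   5   6   5   6   5   5
-170 247 248 247 247 240   5   4   4   3   4   0   5 229 229 230 229 229 230 230 229 229 230 229 229 230 230 229   4   5   9   4   5   5   5
-190 247 247 247 247   4   3   6   3   2   3   0   3 230 230 230 229 230 229 229 230 230 229 229 230 230 230 228   4   3   5   5   3   5   4
-210 247 247 247 247   3   4   4   6   4   0   0   0 230 230 230 229 229 229 229 229 230 230 229 230 230 229 228   5   5   6   5   6   7   6
```

```bash
python3 -m handwheel '[[0,0,3,0,0,0,0],[0,0,3,0,0,0,0],[0,0,3,0,0,0,0],[2.2,-2.4,1,0,0,0,0],[2.2,-2.4,0,0,0,0,0]]'
python3 -m handwheel '[[2.2,-2.4,0,0,0,0,0],[2.2,-2.4,0,0,0,0,0],[2.2,-2.4,0,0,0,0,0],[2.2,-2.4,0,0,0,0,0],[2.2,-2.4,0,0,0,0,0]]'
python3 -m handwheel '[[2.2,-2.4,0,0,0,0,0],[2.2,-2.4,0,0,0,0,0],[2.2,-2.4,0,0,0,0,0],[2.2,-2.4,0,0,0,0,0],[1,-1,-2,0,0,0,0]]'
python3 -m handwheel '[[0,0,-3,0,0,0,0],[0,0,-3,0,0,0,0],[0,0,-2,0,0,0,0],[0,0,0,0,0,0,0],[0,0,0,0,0,0,0]]'
python3 - <<'E'
from h import *
o=r.observe(); print(o['t'],o['position'],o['tcp_rot'],o['joint_positions'])
s=snap('wrist'); print(s['R'].T@-s['t'])
lm(s,'wrist',M); q=fit([(s,'wrist')]); print(q)
cv2.imwrite('pics/w1.png',s['color'][...,::-1])
E
```

```text
t: 2.42
position: [0.2796, 0.4785, 0.335]
tcp_rot: [0.65, 3.07, 0.011]
ft_force: [0.3, 0.4, -0.1]
gripper_width: 0.0851
finger_force: 0.0
t: 2.83
position: [0.3897, 0.3556, 0.3315]
tcp_rot: [0.656, 3.072, 0.001]
ft_force: [0.1, -0.4, 1.3]
gripper_width: 0.0855
finger_force: 0.0
t: 3.25
position: [0.4915, 0.2485, 0.3146]
tcp_rot: [0.659, 3.063, 0.005]
ft_force: [0.7, 0.2, 0.9]
gripper_width: 0.0853
finger_force: 0.0
t: 3.67
position: [0.4865, 0.2507, 0.2308]
tcp_rot: [-0.656, -3.071, 0.002]
ft_force: [0.3, -0.3, 0.4]
gripper_width: 0.0857
finger_force: 0.0
3.6667 [0.48649864 0.25066209 0.23078287] [-6.55860430e-01 -3.07058475e+00  1.60953424e-03] [ 3.48573215e-01  2.35568970e-01  1.56274484e+00  5.74835401e-05
  1.34530155e+00 -8.01371020e-01]
[0.41328307 0.28365804 0.3739588 ]
wrist fixture [0.4338 0.2216 0.0017] [211. 127.] 0.97
wrist rail_end [0.4474 0.2475 0.0111] [236. 130.] 0.56
wrist collar [0.5053 0.2293 0.0614] [241. 195.] 0.92
wrist carrier [0.4566 0.2819 0.0143] [267. 125.] 0.67
wrist carrier_back [0.4759 0.3252 0.0376] [314. 127.] 0.75
wrist plunger_handle [0.5124 0.2251 0.072 ] [240. 206.] 0.56
wristfixture [-0.  -0.2] dz 1.7
wristrail_end [ 2.1 -2. ] dz -0.9
wristcollar [-4.8  1.1] dz 2.4
wristcarrier [-1.7  1. ] dz 2.3
wristcarrier_back [0.5 2.6] dz 1.6
wristplunger_handle [ 2.3 -3. ] dz -5.0
[ 0.43385218  0.22176407 -1.96228128]
```

View pics/w1.png

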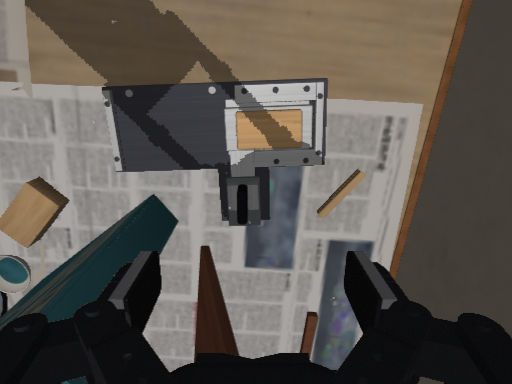

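The wrist view shows the black handle end-on at about (241,203), on its grey bracket, with the carrier and blank at (270,130). The teal panel at (120,240) and the board's edge at (207,300) stay clear of the handle. I take the handle top and the yaw from the depth map.

```bash
python3 - <<'E'
from h import *
s=snap('wrist'); C=cloud(s); 
a=np.array([.509,.2275])
def pc(m,n):
    p=C[m]; l,V=np.linalg.eigh(np.cov(p[:,:2].T)); v=V[:,1]
    mid=p[:,:2].mean(0); e=(p[:,:2]-mid)@V; 
    c=mid+V@((e.max(0)+e.min(0))/2)
    print(n,m.sum(),'mid',mid.round(4),'box',c.round(4),'ext',np.ptp(e,axis=0).round(4),'ang',np.degrees(np.arctan2(v[1],v[0])).round(1)%180,'z',np.percentile(p[:,2],[5,50,95]).round(4))
near=np.linalg.norm(C[...,:2]-a,axis=-1)<.03
pc(near&(C[...,2]>.084)&(C[...,2]<.1),'handle top')
d=(C[...,:2]-[.4566,.2819]); pc((np.linalg.norm(d,axis=-1)<.055)&(C[...,2]>.046)&(C[...,2]<.058),'blank top')
E
```

```text
handle top 346 mid [0.5078 0.2303] box [0.5091 0.2294] ext [0.0097 0.0341] ang 156.4 z [0.0881 0.0908 0.0921]
blank top 2530 mid [0.4567 0.2819] box [0.4723 0.2759] ext [0.071  0.0661] ang 68.8 z [0.0509 0.0523 0.0535]
```

```bash
python3 -m handwheel '[[1.25,-1.17,-1,0,0,0.03,0],[1,-1,-3,0,0,0,0],[0,0,-3,0,0,0,0],[0,0,-3,0,0,0,0],[0,0,0,0,0,0,0]]'
python3 -m handwheel '[[0,0,-2.5,0,0,0,0],[0,0,-2,0,0,0,0],[0,0,-1.3,0,0,0,0],[0,0,-0.5,0,0,0,0],[0,0,0,0,0,0,0]]'
python3 - <<'E'
from h import *
o=r.observe(); print(o['t'],o['position'],o['ft_force'])
s=snap('wrist');cv2.imwrite('pics/w2.png',s['color'][...,::-1])
E
```

```text
t: 4.78
position: [0.5053, 0.2276, 0.1258]
tcp_rot: [-0.609, -3.071, 0.009]
ft_force: [-1.6, 0.2, 0.3]
gripper_width: 0.0851
finger_force: 0.0
t: 5.2
position: [0.5093, 0.2292, 0.0683]
tcp_rot: [-0.61, -3.081, 0.001]
ft_force: [0.5, 0.9, -0.1]
gripper_width: 0.0856
finger_force: 0.0
5.2 [0.50931132 0.22924322 0.06831929] [ 0.53801233  0.90043593 -0.14553054]
```

View pics/w2.png

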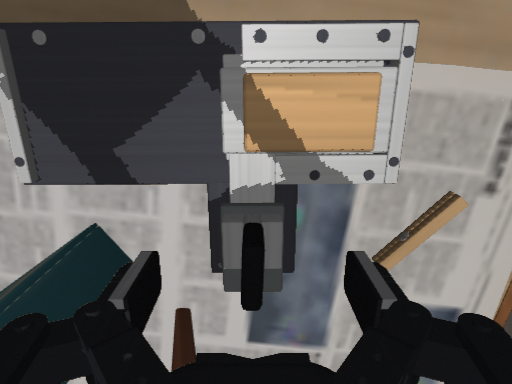

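The handle at (252,265) is midway between the fingers at (148,290) and (355,290), and everything is clear, so I close.

```bash
python3 -m handwheel '[[0,0,0,0,0,0,255],[0,0,0,0,0,0,255],[0,0,0,0,0,0,255],[0,0,0,0,0,0,255],[0,0,0,0,0,0,255]]'
python3 -m handwheel '[[0,0,0,0,0,0,255],[0,0,0,0,0,0,255],[0,0,0,0,0,0,255],[0,0,0,0,0,0,255],[0,0,0,0,0,0,255]]'
```

```text
t: 5.67
position: [0.5096, 0.2292, 0.0689]
tcp_rot: [0.61, 3.081, 0.001]
ft_force: [0.2, -1.0, 0.1]
gripper_width: 0.0255
finger_force: 0.0
t: 6.08
position: [0.5095, 0.2291, 0.0687]
tcp_rot: [0.61, 3.081, 0.0]
ft_force: [-0.9, -0.7, 4.7]
gripper_width: 0.0089
finger_force: 59.3
```

Gripped (9 mm). Next I lift it 16 mm.

```bash
python3 -m handwheel '[[0,0,0.4,0,0,0,255],[0,0,0.4,0,0,0,255],[0,0,0.4,0,0,0,255],[0,0,0.4,0,0,0,255],[0,0,0,0,0,0,255]]'
```

```text
t: 6.5
position: [0.5094, 0.2291, 0.0844]
tcp_rot: [-0.61, -3.082, 0.0]
ft_force: [2.8, 0.2, -8.3]
gripper_width: 0.009
finger_force: 58.4
```

```bash
python3 -m handwheel '[[0,0,0,0,0,-0.12,255],[0,0,0,0,0,-0.12,255],[0,0,0,0,0,-0.12,255],[0,0,0,0,0,-0.12,255],[0,0,0,0,0,-0.12,255]]'
python3 -m handwheel '[[0,0,0,0,0,-0.12,255],[0,0,0,0,0,-0.12,255],[0,0,0,0,0,-0.12,255],[0,0,0,0,0,-0.12,255],[0,0,0,0,0,-0.12,255]]'
```

```text
t: 6.92
position: [0.5097, 0.2294, 0.084]
tcp_rot: [1.502, 2.759, 0.001]
ft_force: [3.4, 0.5, -10.0]
gripper_width: 0.0087
finger_force: 58.4
t: 7.33
position: [0.5101, 0.2295, 0.0841]
tcp_rot: [2.25, 2.192, 0.002]
ft_force: [2.6, 0.6, -9.6]
gripper_width: 0.009
finger_force: 58.4
```

```bash
python3 -m handwheel '[[0,0,0,0,0,-0.12,255],[0,0,0,0,0,-0.12,255],[0,0,0,0,0,-0.1,255],[0,0,0,0,0,0,255],[0,0,0,0,0,0,255]]'
python3 -m handwheel '[[0,0,-0.2,0,0,0,255],[0,0,0,0,0,0,150],[0,0,0,0,0,0,0],[0,0,0,0,0,0,0],[0,0,0,0,0,0,0]]'
python3 -m handwheel '[[0,0,0,0,0,0,0],[0,0,0,0,0,0,0],[0,0,0,0,0,0,0],[0,0,1,0,0,0,0],[0,0,3,0,0,0,0]]'
python3 - <<'E'
from h import *
o=r.observe(); print(o['t'],o['position'],o['joint_positions'][5])
s=snap('wrist');cv2.imwrite('pics/w3.png',s['color'][...,::-1])
E
```

```text
t: 7.75
position: [0.5103, 0.2294, 0.0843]
tcp_rot: [2.58, 1.791, 0.003]
ft_force: [4.4, 0.9, -8.7]
gripper_width: 0.0088
finger_force: 58.4
t: 8.17
position: [0.5089, 0.2292, 0.0829]
tcp_rot: [-2.583, -1.788, 0.0]
ft_force: [0.4, 0.5, -0.4]
gripper_width: 0.0568
finger_force: 0.0
t: 8.58
position: [0.5062, 0.2281, 0.1194]
tcp_rot: [-2.581, -1.786, 0.014]
ft_force: [0.0, 0.1, -0.6]
gripper_width: 0.0852
finger_force: 0.0
8.5833 [0.50619286 0.22813417 0.11937097] 0.6581905373714768
```

View pics/w3.png

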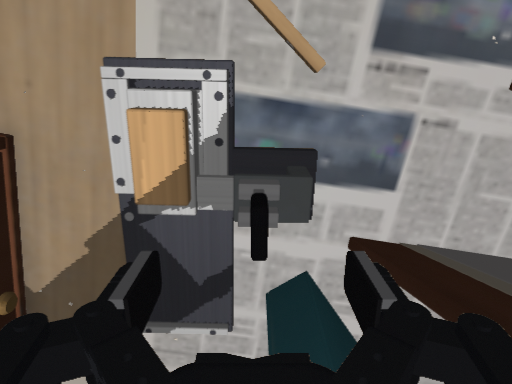

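The wing now lies along the guide and sits latched at (259,225), untouched. The wrist camera would meet the sill behind the guide, so I raise the tool, turn it half round so the camera faces +x, and move behind the carrier.

```bash
python3 -m handwheel '[[0,0,3.5,0,0,0,255],[0,0,3.5,0,0,0,255],[0,0,3.5,0,0,0.12,255],[0,0,3.5,0,0,0.12,255],[0,0,1,0,0,0.12,255]]'
for i in 1; do python3 -m handwheel '[[0,1,0,0,0,0.12,255],[0,1,0,0,0,0.12,255],[0,1,0,0,0,0.12,255],[0,1,0,0,0,0.12,255],[0,1,0,0,0,0.12,255]]'; done
python3 -m handwheel '[[-0.5,1,0,0,0,0.12,255],[-0.5,1,0,0,0,0.12,255],[-0.5,1,0,0,0,0.12,255],[-0.5,1,0,0,0,0.12,255],[-0.5,1,0,0,0,0.12,255]]'
python3 -m handwheel '[[0,1,0,0,0,0.12,255],[0,1.1,0,0,0,0.12,255],[0,0,0,0,0,0.12,255],[0,0,0,0,0,0.12,255],[0,0,0,0,0,0.12,255]]'
python3 -m handwheel '[[0,0,0,0,0,0.12,255],[0,0,0,0,0,0.12,255],[0,0,0,0,0,0.12,255],[0,0,0,0,0,0.12,255],[0,0,0,0,0,0.12,255]]'
python3 -m handwheel '[[0,0,0,0,0,0.12,255],[0,0,0,0,0,0.12,255],[0,0,0,0,0,0.12,255],[0,0,-2,0,0,0,255],[0,0,0,0,0,0,255]]'
cat > arm.py <<'E'
from h import *
o=r.observe(); p=o['position']; print(o['t'],p,o['tcp_rot'],o['joint_positions'])
d=p[:2]/np.linalg.norm(p[:2]); n=np.array([-d[1],d[0]])
for c in('side','top'):
    s=snap(c); C=cloud(s)[s['z_map']>0]
    a=C[:,:2]@d-np.linalg.norm(p[:2]); b=C[:,:2]@n
    for x in np.arange(-.4,.08,.04):
        m=(a>x)&(a<x+.04)&(abs(b)<.09)&(C[:,2]>.0)
        if m.sum(): print(c,x.round(2),np.histogram(C[m,2],bins=np.arange(0,.65,.05))[0])
    cv2.imwrite('pics/arm_%s_%d.png'%(c,o['t']*100),s['color'][...,::-1])
s=snap('wrist'); lm(s,'wrist',M); print(fit([(s,'wrist')]))
cv2.imwrite('pics/w_%d.png'%(o['t']*100),s['color'][...,::-1])
E
python3 arm.py; ls pics
```

```text
t: 9.05
position: [0.5119, 0.23, 0.2795]
tcp_rot: [2.211, 2.224, 0.016]
ft_force: [0.8, 0.1, 1.0]
gripper_width: 0.0254
finger_force: 0.0
t: 9.47
position: [0.5094, 0.2796, 0.2733]
tcp_rot: [1.457, 2.782, 0.002]
ft_force: [-0.2, 0.5, -0.3]
gripper_width: 0.0
finger_force: 0.0
t: 9.88
position: [0.4841, 0.3296, 0.2732]
tcp_rot: [0.57, 3.089, 0.001]
ft_force: [0.0, 0.2, -1.1]
gripper_width: 0.0001
finger_force: 0.0
t: 10.3
position: [0.4843, 0.3505, 0.2731]
tcp_rot: [-0.369, 3.119, 0.001]
ft_force: [0.3, 0.7, -0.6]
gripper_width: -0.0
finger_force: 0.0
t: 10.72
position: [0.4844, 0.3502, 0.2732]
tcp_rot: [-1.274, 2.871, 0.0]
ft_force: [0.2, 0.1, -0.2]
gripper_width: 0.0001
finger_force: 0.0
t: 11.13
position: [0.483, 0.3494, 0.2505]
tcp_rot: [1.757, -2.599, -0.001]
ft_force: [-0.2, -0.9, -1.2]
gripper_width: 0.0001
finger_force: 0.0
11.1333 [0.48300778 0.34939414 0.25047174] [ 1.75737169e+00 -2.59894368e+00 -7.18799655e-04] [ 5.09499873e-01  3.00652054e-01  1.42170437e+00  9.57696178e-05
  1.42351851e+00 -2.25043994e+00]
side -0.4 [  0   0   0   0 959   0   0   0   0   0   0   0]
side 
[... 1435 characters left out ...]
 0   0  25   0   5   0   0   0   0   0]
wrist fixture [0.4335 0.2234 0.001 ] [251.  33.] 0.71
wrist rail_end [0.4453 0.2498 0.0127] [250.  60.] 0.98
wrist collar [0.5085 0.229  0.0617] [181.  61.] 0.68
wrist carrier [0.4546 0.2834 0.0132] [253.  92.] 0.95
wrist carrier_back [0.4706 0.3284 0.0374] [255. 138.] 0.8
wrist plunger_handle [0.5112 0.2281 0.0886] [172.  59.] 0.7
wristfixture [0.3 0.9] dz 1.0
wristrail_end [ 1.4 -0.7] dz 0.7
wristcollar [-0.7 -1.9] dz 2.7
wristcarrier [-1.4  1.1] dz 1.2
wristcarrier_back [-1.5  4.1] dz 1.4
wristplunger_handle [ 2.1 -2.8] dz 11.6
[ 0.43315729  0.22246102 -1.9357331 ]
arm_side_1113.png
arm_top_1113.png
side0.png
top0.png
w1.png
w2.png
w3.png
w_1113.png
```

The latched handle is measured at z≈0.089, 12 mm up. The tool column is clear of everything and stands 27 mm behind the carrier's back face, on its centre line. Descending.

```bash
python3 -m handwheel '[[0,0,-3.5,0,0,0,255],[0,0,-3.5,0,0,0,255],[0,0,-3.5,0,0,0,255],[0,0,-3.5,0,0,0,255],[0,0,0,0,0,0,255]]'
python3 -m handwheel '[[0,0,-3,0,0,0,255],[0,0,-3,0,0,0,255],[0,0,-1.5,0,0,0,255],[0,0,-0.5,0,0,0,255],[0,0,0,0,0,0,255]]'
python3 - <<'E'
from h import *
s=snap('wrist');cv2.imwrite('pics/w4.png',s['color'][...,::-1])
E
```

```text
t: 12.3
position: [0.4797, 0.3475, 0.1055]
tcp_rot: [1.752, -2.591, -0.002]
ft_force: [-0.6, -1.0, -0.8]
gripper_width: -0.0002
finger_force: 0.0
t: 12.72
position: [0.4846, 0.3503, 0.0324]
tcp_rot: [1.759, -2.602, -0.0]
ft_force: [-0.0, 0.4, -0.7]
gripper_width: -0.0003
finger_force: 0.0
```

View pics/w4.png

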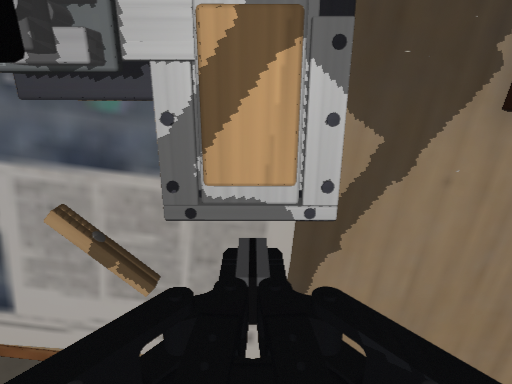

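The closed fingers at (252,265) are centred on the carrier at (250,100), just behind the back stop. Pushing along (-0.37,-0.93).

```bash
python3 -m handwheel '[[-0.2,-0.5,-0.15,0,0,0,255],[-0.2,-0.5,0,0,0,0,255],[-0.2,-0.5,0,0,0,0,255],[-0.2,-0.5,0,0,0,0,255],[-0.2,-0.5,0,0,0,0,255]]'
python3 -m handwheel '[[-0.2,-0.5,0,0,0,0,255],[-0.2,-0.5,0,0,0,0,255],[-0.2,-0.5,0,0,0,0,255],[-0.2,-0.5,0,0,0,0,255],[-0.2,-0.5,0,0,0,0,255]]'
```

```text
t: 13.18
position: [0.4753, 0.3256, 0.032]
tcp_rot: [-1.757, 2.6, 0.001]
ft_force: [0.3, 3.0, 1.8]
gripper_width: 0.0
finger_force: 1.3
t: 13.6
position: [0.4643, 0.2997, 0.0309]
tcp_rot: [-1.76, 2.602, 0.0]
ft_force: [1.3, 2.3, 2.2]
gripper_width: -0.0002
finger_force: 1.2
```

```bash
python3 -m handwheel '[[-0.2,-0.5,0,0,0,0,255],[-0.2,-0.5,0,0,0,0,255],[-0.2,-0.5,0,0,0,0,255],[-0.2,-0.5,0,0,0,0,255],[-0.2,-0.5,0,0,0,0,255]]'
python3 -m handwheel '[[-0.2,-0.5,0,0,0,0,255],[-0.2,-0.5,0,0,0,0,255],[-0.2,-0.5,0,0,0,0,255],[-0.2,-0.5,0,0,0,0,255],[0,0,0,0,0,0,255]]'
python3 - <<'E'
from h import *
F=np.array([.4332,.2225]);u=np.array([-.372,-.928]);v=np.array([.928,-.372])
p=r.observe()['position'][:2]-F; print('tcp in fixture',p@u,p@v)
for c in ('wrist','side','top'):
    s=snap(c)
    lm(s,c,['carrier','plunger_handle','carrier_back'])
    for d in r.landmark_of(c,'carrier')[:1]:
        q=w(s,d['location'])[:2]-F; print('carrier fix',q@u,q@v)
    cv2.imwrite(f'pics/p1_{c}.png',s['color'][...,::-1])
E
```

```text
t: 14.02
position: [0.4542, 0.2747, 0.0308]
tcp_rot: [1.76, -2.602, -0.0]
ft_force: [1.4, 3.0, 2.4]
gripper_width: 0.0
finger_force: 1.2
t: 14.43
position: [0.4451, 0.2537, 0.0306]
tcp_rot: [1.758, -2.6, 0.0]
ft_force: [0.2, 0.1, 0.2]
gripper_width: 0.0003
finger_force: 0.0
tcp in fixture -0.033391991503763645 -0.0005218846694825374
wrist carrier [0.4259 0.2029 0.013 ] [249. 140.] 0.86
wrist plunger_handle [0.5115 0.2268 0.0872] [ 37. 336.] 0.76
wrist carrier_back [0.4396 0.2463 0.0384] [256. 244.] 0.96
carrier fix 0.020866274469504283 0.0005039486417520653
side carrier [0.4223 0.1995 0.0163] [277. 282.] 0.6
side plunger_handle [0.5099 0.2236 0.0922] [232. 263.] 0.59
side carrier_back [0.4386 0.2443 0.0375] [266. 293.] 0.71
carrier fix 0.025422195056541325 -0.0015868336279020005
top carrier [0.4251 0.2    0.013 ] [208. 214.] 0.85
top plunger_handle [ 4.358e-01 -1.880e-02 -3.000e-04] [278. 210.] 0.67
top carrier_back [0.4389 0.2393 0.0363] [194. 209.] 0.95
carrier fix 0.023940410600542274 0.0008463052554329043
```

View pics/p1_wrist.png

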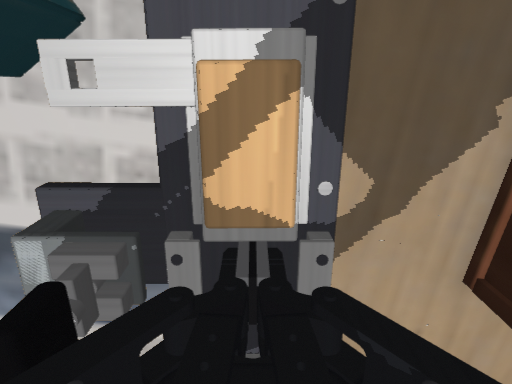

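The carrier is out at about x=+22 mm. Its ear at (100,72) comes near the teal panel at (40,30), so I measure that gap before any further push.

```bash
python3 - <<'E'
from h import *
F=np.array([.4332,.2225]);u=np.array([-.372,-.928]);v=np.array([.928,-.372])
for c in ('top','wrist','side'):
    s=snap(c); C=cloud(s); f=np.stack([(C[...,:2]-F)@u,(C[...,:2]-F)@v,C[...,2]],-1)
    ok=s['z_map']>0
    m=ok&(f[...,2]>.06)&(f[...,2]<.3)&(f[...,0]>.025)&(f[...,0]<.2)&(f[...,1]>.05)&(f[...,1]<.16)
    g=f[m]
    for y in np.arange(.05,.15,.01):
        k=g[(g[:,1]>=y)&(g[:,1]<y+.01)]
        if len(k)>3: print(c,'y',y.round(2),'x min',np.percentile(k[:,0],[1,10]).round(3),len(k))
    e=f[ok&(f[...,2]>.03)&(f[...,2]<.042)&(f[...,1]>.055)&(f[...,1]<.09)&(f[...,0]>.01)&(f[...,0]<.09)]
    if len(e): print(c,'ear x',np.percentile(e[:,0],[2,98]).round(3),'y max',np.percentile(e[:,1],98).round(3))
    b=f[ok&(f[...,2]>.048)&(f[...,2]<.057)&(abs(f[...,1])<.03)]
    if len(b): print(c,'blank x',np.percentile(b[:,0],[1,99]).round(3),'y',np.percentile(b[:,1],[1,99]).round(3))
E
```

```text
top y 0.07 x min [0.078 0.078] 7
top y 0.08 x min [0.074 0.079] 97
top y 0.09 x min [0.067 0.075] 127
top y 0.1 x min [0.06  0.069] 165
top y 0.11 x min [0.055 0.067] 192
top y 0.12 x min [0.062 0.075] 198
top y 0.13 x min [0.077 0.091] 203
top y 0.14 x min [0.09  0.105] 201
top ear x [0.039 0.084] y max 0.085
top blank x [-0.009  0.055] y [-0.018  0.019]
wrist ear x [0.039 0.075] y max 0.088
wrist blank x [-0.028  0.055] y [-0.018  0.019]
side y 0.11 x min [0.052 0.053] 267
side y 0.12 x min [0.059 0.061] 22
side y 0.13 x min [0.073 0.075] 16
side y 0.14 x min [0.086 0.088] 8
side blank x [-0.045  0.056] y [-0.017  0.012]
```

The blank spans x=-9..55, so the carrier is at +23 mm and 8 mm clear of the rails. The panel is about 7 mm ahead of the ear, so I stop here, back off and rise.

```bash
python3 -m handwheel '[[0.2,0.5,0,0,0,0,255],[0.4,1,0,0,0,0,255],[0.4,1,0,0,0,0,255],[0,0,3,0,0,0,255],[0,0,3,0,0,0,255]]'
python3 -m handwheel '[[0,0,3.5,0,0,0,255],[0,0,3.5,0,0,0,255],[0,0,3.5,0,0,0,255],[0,0,0,0,0,0,255],[0,0,0,0,0,0,255]]'
python3 - <<'E'
from h import *
F=np.array([.4332,.2225]);u=np.array([-.372,-.928]);v=np.array([.928,-.372])
for c in ('wrist','side','top'):
    s=snap(c); lm(s,c,['plunger_handle','carrier'])
    C=cloud(s); f=np.stack([(C[...,:2]-F)@u,(C[...,:2]-F)@v,C[...,2]],-1)[s['z_map']>0]
    b=f[(f[:,2]>.047)&(f[:,2]<.058)&(abs(f[:,1])<.03)&(f[:,0]>-.05)&(f[:,0]<.1)]
    if len(b): print(c,'blank',np.percentile(b,[1,99],axis=0).round(3).tolist())
    h=f[(f[:,2]>.097)&(f[:,2]<.115)&(np.hypot(f[:,0]+.035,f[:,1]-.068)<.03)]
    if len(h): print(c,'handle',np.percentile(h,[2,98],axis=0).round(3).tolist())
    cv2.imwrite(f'pics/e_{c}.png',s['color'][...,::-1])
E
```

```text
t: 15.75
position: [0.4559, 0.2812, 0.0899]
tcp_rot: [1.759, -2.598, -0.002]
ft_force: [0.5, -0.3, 0.3]
gripper_width: 0.0002
finger_force: 0.0
t: 16.17
position: [0.4582, 0.2818, 0.1984]
tcp_rot: [-1.757, 2.597, -0.001]
ft_force: [-0.1, 0.0, -0.8]
gripper_width: 0.0001
finger_force: 0.0
wrist plunger_handle [0.515  0.2272 0.0869] [161. 151.] 0.63
wrist carrier [0.4236 0.2019 0.0138] [255.  77.] 0.95
wrist blank [[-0.01, -0.019, 0.05], [0.055, 0.018, 0.054]]
wrist handle [[-0.05, 0.063, 0.098], [-0.018, 0.072, 0.105]]
side plunger_handle [0.514  0.2256 0.0957] [230. 263.] 0.46
side carrier [0.4222 0.2031 0.0156] [277. 283.] 0.56
side blank [[-0.009, -0.017, 0.048], [0.056, 0.02, 0.058]]
side handle [[-0.049, 0.064, 0.097], [-0.018, 0.074, 0.109]]
top plunger_handle [0.5092 0.2261 0.0894] [196. 184.] 0.47
top carrier [0.4212 0.2007 0.0133] [208. 216.] 0.92
top blank [[-0.01, -0.018, 0.048], [0.055, 0.019, 0.056]]
top handle [[-0.05, 0.064, 0.098], [-0.019, 0.074, 0.107]]
```

View pics/e_wrist.png

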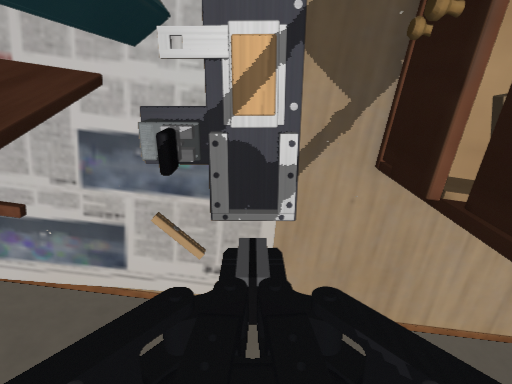

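The carrier at (255,75) lies flat, with a visible gap to the rail ends at (250,133). The handle at (168,152) is still latched across with its top at 104 mm, and the robot is clear of everything, so I hand in.

```bash
python3 -c "
from rig import r
print(r.finish_job())"
```

```text
the job is handed in; nothing more can be done
None
```

I handed the job in with the plunger latched open and the carrier flat on the base plate at about x=+23 mm, clear of the rails; the arm touched no other object, and no verdict came back.

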